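Draw up two grindstone flange nuts by counted quarter turns

ROBOT

A 6-joint arm with a two-finger parallel gripper is mounted at the origin on the work surface. World frame = base frame: x ahead of the robot, y to its left, z up, the work surface at z = 0. Lengths are in m, angles in rad, forces in N, time in s.
With the tool pointing down it reaches from about 0.375 to 0.9 m from the base axis. Payload 3.1 kg.
Tool frame: the origin (TCP) lies at the very end of the fingers, on their centre line; the grasp point (between the pads) lies 19 mm behind it; z points along the fingers, y is the line along which they close (so a half turn about z gives the same grasp; the last joint's range is limited). The gripper opens to 85 mm and grips with 20 to 120 N. Pads are 22 mm wide; open, the fingers measure 114 mm over their backs; the gripper's body (76 mm by 85 mm) begins 54 mm behind the grasp point. The pads swing forward as they close: fully open they stand 13 mm farther back than shut.
Start: joints at [1.151, 0.527, 1.433, -0, 1.181, -0.178], TCP at [0.149, 0.607, 0.231] pointing down, gripper open.
Joint ranges: [-3.08, 3.08], [-0.75, 2.2], [0.22, 2.44], [-1.43, 4.57], [0, 2.65], [-2.85, 2.85]. Speed limits (rad/s): [2.79, 2.79, 3.14, 3.14, 3.14, 3.14].

INTERFACE

Orientations are given as a rotation vector (axis times angle).
In Python, from workcell import r, eyes, look_for gives the robot as it stands.
- The arm moves only by the shell command python3 -m pendant 'ROWS'. ROWS is JSON, a list of rows, each a list of 5 numbers: the shift along the tool's x, y, z in m, then the turn about the tool's z in degrees, then the opening, from 0 (shut) to 1 (fully open). In form: [[dx, dy, dz, turn, gripper], ...]. A call has 1 to 12 rows; each row is the pose to reach, as a shift and turn from the pose commanded when the call began, along the tool's axes at that moment; what a row does not reach only later rows make up. A row lasts 1/8 s, in which the tool goes at most 62.5 mm and 10.7 degrees, less where a joint would pass 70% of its speed; a pose out of reach is approached as far as the arm can. A call with a gripper value outside its range is refused whole. The fingers move at their own pace and stop on an object; the grip force is fixed at half the most. Time passes only in rows, so rows that repeat a pose let the fingers close. It gives the time, the measured TCP pose, the force, the opening and the grip force at its end, in the units of the state.
- r.read_state(): the state, without advancing time (a new reading comes with each control period).
- eyes.grab_frame(name): name is "scene" or "top" or "wrist"; returns the picture (480x640x3 uint8, blue, green, red); there is no depth.
- eyes.calibration(name): a dict with "K" (3x3 intrinsics, pixels), "eye" and "rotation" of the camera in the world; the wrist camera has in their place "tool_from_camera" (4x4, takes a point from camera to tool coordinates, whose origin is the TCP and whose axes are the flange's). Camera axes: x right, y up, looking along -z (the intrinsics and any distortion apply to the point x, -y, -z); pixel columns grow to the right and rows downward; lengths in m; the calibration is good to about 2 mm. A picture is of the moment at which its call begins: read the wrist's pose just before it. calibration takes no time and is no camera call.
- r.close_job(): hands the job in; it is judged then, once.
Trained networks look in the newest picture that a camera, given by its name, has taken for a name from the list of things; names that differ only in an ending like _2 or _b are one class to them, and where a whole thing is asked for, a point or a joint stands for the part that bears it (a point fixed in the world has none). Each returns a list of dicts, best first, with "conf" (0 to 1); they miss things now and then, are a little off and sometimes report something else, mostly with a low value. They report only what shows in the picture. A call takes as long as a camera call. They do not tell look-alikes from the thing itself.
- look_for(label, camera): "box" ([left, top, right, bottom] in pixels, round what is visible of it).
The state is a dict: "clock": time; "joint_pos": joint angles; "joint_vel": joint speeds; "effort": joint torques, N m; "position": TCP position; "tcp_rot": TCP orientation; "force": force on the tool from outside, world axes, zero at the start; "ft_torque": the same for the moment, N m; "finger_gap": opening from 0.0 (shut) to 1.0 (fully open); "gripper_force": force on a finger pad.
Only numpy, scipy, OpenCV 4.12 (cv2) and the standard library are available. Lean on these libraries where they do the work, as an engineer would, in place of code of your own. Each camera call takes 0.05 s, during which the arm holds its last target. There are 200 camera calls.

TASK

With the sprung key from the tray, tighten the grindstone's flange clockwise in order: first the nut beside the brass pin, one quarter turn past the point where it bites, then the next nut clockwise, two quarter turns past its bite, and no more than that. Stand the key back upright in its tray. Keep the push on the key within its spring, for the stone cracks if pressed hard; touch the wheel only with the key, and leave the other two nuts and the things lying about alone.

Things in the scene. Friction and masses are not known exactly. Their poses are not given: they have to be found in the camera images.
- key_grip (a point): centre of the crossbar of the loose steel nut key (0.25 kg), which stands upright on its socket in the tray, with a round sleeve 16 mm across below the bar. Crossbar 64 mm long along this x, 18 mm thick along y, 26 mm high; z up along the key.
- key: the same key; origin at the centre of its socket's mouth, 76 mm below key_grip. Socket: 40 mm square block, 28 mm high, its square hole 30 mm across, 24 mm deep, opens downward, flats parallel to the crossbar. The socket is sprung: pushed up it slides into the key by at most 5 mm, yielding at 3 N, 6.5 N at full travel, then solid.
- tray: fixed square steel tray for the key, 90 mm outside, 14 mm high, walls and floor 4 mm; origin at the centre of its underside on the bench. A like tray on the other side holds a whetstone.
- wheel: fixed grindstone 260 mm across lying flat, its top 65 mm above the bench, with a steel flange 190 mm across, top at 75 mm. Four nuts 66 mm from its centre, nuts 1 to 4 clockwise seen from above. Origin at the centre, on the bench; x points to nut 1, which has a brass pin 8 mm across, 14 mm high, beside it towards the hub. Hub 22 mm above the flange.
- nut1_foot (a point): point on the flange's top face, 75 mm above the bench, on the axis of nut 1: a greased square steel nut 24 mm across flats, 13 mm tall, with a tapered round boss 23 mm across and 4 mm high on top. The boss's top is 24 to 36 mm above this point and the yaw of its flats is arbitrary: neither is measured, find both by feel with the key. z up.
- nut2_foot (a point): point on the flange's top face, 75 mm above the bench, on the axis of nut 2: a greased square steel nut 24 mm across flats, 13 mm tall, with a tapered round boss 23 mm across and 4 mm high on top. The boss's top is 24 to 36 mm above this point and the yaw of its flats is arbitrary: neither is measured, find both by feel with the key. z up.
- nut1_turn (a joint): turn that nut 1's thread has taken, rad, clockwise seen from above positive, 0 at the start (quarter turn 1.57). The head first turns loosely through 0.1 to 0.5 rad of play (drag 0.03 N m), this value staying at 0; then it bites (0.08 N m) and the value grows; it stays where left. A tab washer under the head turns with the thread. Turning back, 0.2 to 0.7 rad of play comes first.
- nut2_turn (a joint): turn that nut 2's thread has taken, rad, clockwise seen from above positive, 0 at the start (quarter turn 1.57). The head first turns loosely through 0.1 to 0.5 rad of play (drag 0.03 N m), this value staying at 0; then it bites (0.08 N m) and the value grows; it stays where left. A tab washer under the head turns with the thread. Turning back, 0.2 to 0.7 rad of play comes first.
- nut3_turn (a joint): turn of nut 3's thread in rad, clockwise positive, 0 at the start; to be left alone
- nut4_turn (a joint): turn of nut 4's thread in rad, clockwise positive, 0 at the start; to be left alone
- spacer: aluminium disc 28 mm across and 12 mm high on the flange between nuts 3 and 4, a bystander, loose
- whetstone: grey stone 60 x 30 x 22 mm lying in the other tray, a bystander, loose
- oil: amber oil bottle, a bystander, loose
- mug: blue mug, a bystander, loose
- brush: brush, a bystander, loose
- puck: black rubber puck, a bystander, loose
Things that resemble listed ones, but are neither listed nor needed, are in the scene too. Of the things that look like the key, take the one that is nearest to the robot's base at the start.

How it is judged:
On the way, in this order (a step that is already met when the one before it is completed fails the run):
1. nut 1 has one quarter turn, nut 2 none yet (value of joint nut1_turn between 1.31 and 1.83 rad and value of joint nut2_turn between -0.2 and 0.2 rad), for 0.2 s.
2. nut 2 has two quarter turns, nut 1 keeps its one (value of joint nut1_turn between 1.31 and 1.83 rad and value of joint nut2_turn between 2.88 and 3.4 rad), for 0.2 s.
At the end, for the whole second after the job is handed in: nut 1's thread turned one quarter turn and nut 2's two quarter turns clockwise, each within 15 degrees; nuts 3 and 4 not turned (11 degrees); the key released, at rest and upright (6 degrees) on the floor of its tray, within 30 mm of its centre (all of step 2 and value of joint nut3_turn between -0.2 and 0.2 rad and value of joint nut4_turn between -0.2 and 0.2 rad and horizontal distance between key_grip and tray below 0.03 m and angle between key_grip's own z axis and vertical below 0.1 rad and height (world z) of key_grip below 0.088 m and linear speed of key below 0.02 m/s); the robot touches nothing.
It fails at once if the key pressed on the wheel or a nut with more than 16 N (contact force between key and wheel above 16 N).
It fails at once if the hand or fingers touch the wheel or its nuts (contact force between any of the arm, the fingers and wheel above 1 N).
It fails at once if a nut overtightened by more than 20 degrees (value of joint nut1_turn above 1.92 rad or value of joint nut2_turn above 3.49 rad).
It fails at once if nut 3 or 4 turned (value of joint any of nut3_turn, nut4_turn above 0.35 rad or value of joint any of nut3_turn, nut4_turn below -0.35 rad).
It fails at once if a bystander moved by more than 30 mm (distance of any of spacer, whetstone, oil, mug, brush, puck from where it was at the start of the episode above 0.03 m).
It also fails if it takes over 72 s, if anything falls off the work surface, if the arm or the gripper's body presses on something with over 40 N, if the wrist force passes 120 N, or if a joint passes its speed limit or range.

## Working session

There is one attempt and no reset: what is moved stays moved. The work goes in short steps, Python scripts to look and compute and a shell command to move; the robot and the scene stay as the last step left them, time stands still between calls to the robot, and variables do not carry over. Pictures are saved under pics/ and viewed, at most 14 in all, crops included, and the job is handed in when it is done.

```bash
ls; mkdir -p pics
python3 - <<'E'
from workcell import r,eyes,look_for
import cv2,numpy as np
for c in ("scene","top"):
    f=eyes.grab_frame(c); cv2.imwrite(f"pics/{c}0.png",f)
    k=eyes.calibration(c); print(c,{a:np.round(b,3).tolist() if not isinstance(b,str) else b for a,b in k.items()})
    for n in ("key","key_grip","tray","wheel","nut1_turn","nut1_foot","spacer","whetstone"):
        try: print(n,[(np.round(d["box"]).astype(int).tolist(),round(d["conf"],2)) for d in look_for(n,c)][:6])
        except Exception as e: print(n,e)
s=r.read_state(); print(s)
E
```

```text
pics
scene {'K': [[456.727, 0.0, 316.63], [0.0, 456.727, 243.248], [0.0, 0.0, 1.0]], 'eye': [1.053, -0.054, 0.791], 'rotation': [0.554, 0.456, 1.366]}
key [([425, 261, 459, 296], 0.86), ([419, 192, 449, 241], 0.76), ([473, 201, 510, 245], 0.66)]
key_grip [([426, 256, 461, 298], 0.92), ([472, 202, 513, 245], 0.89), ([422, 192, 448, 242], 0.76)]
tray [([404, 216, 457, 248], 0.84), ([111, 337, 156, 386], 0.23)]
wheel [([212, 223, 348, 346], 0.59)]
nut1_turn [([418, 196, 449, 240], 0.65), ([241, 237, 266, 260], 0.63), ([296, 235, 314, 258], 0.2)]
nut1_foot [([212, 223, 346, 346], 0.6)]
spacer [([271, 296, 291, 312], 0.78), ([213, 223, 345, 347], 0.28), ([132, 250, 162, 282], 0.23)]
whetstone [([135, 251, 160, 283], 0.6)]
top {'K': [[493.949, 0.0, 317.724], [0.0, 493.949, 232.906], [0.0, 0.0, 1.0]], 'eye': [0.32, 0.043, 1.303], 'rotation': [0.099, -0.085, -1.584]}
key [([212, 225, 231, 250], 0.68), ([222, 175, 248, 198], 0.68), ([162, 214, 184, 239], 0.66)]
key_grip [([211, 222, 233, 251], 0.95), ([162, 214, 184, 238], 0.93), ([218, 174, 249, 198], 0.93), ([326, 204, 339, 220], 0.18)]
tra
[... 263 characters left out ...]
lock': 0.9, 'joint_pos': array([ 1.15148010e+00,  5.27484073e-01,  1.43268670e+00, -7.33639367e-06,
        1.18141796e+00, -1.78515945e-01]), 'joint_vel': array([-1.77432586e-03,  3.41161503e-04,  5.83990049e-05,  3.24601288e-04,
       -5.03722774e-04,  1.46693216e-03]), 'effort': array([ 1.84999190e-04, -4.42290759e+01, -1.78428179e+01, -2.22254034e-04,
        6.43251587e-04,  5.55038522e-07]), 'position': array([0.14902457, 0.60695243, 0.23132444]), 'tcp_rot': array([3.77329733e-01, 3.11884252e+00, 2.74659259e-06]), 'force': array([ 0.16014599, -0.42437483,  0.11461974]), 'ft_torque': array([-0.01178987,  0.03349104,  0.00937959]), 'gripper_force': 0.0, 'finger_gap': 0.9972764761949726}
```

View pics/scene0.png

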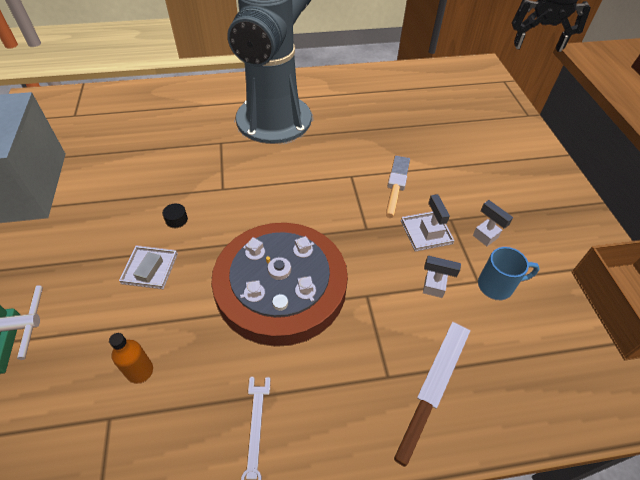

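```bash
cat > h.py <<'E'
from workcell import r,eyes,look_for
import numpy as np, cv2
from scipy.spatial.transform import Rotation as R
def cam(c,st=None):
    k=eyes.calibration(c)
    if 'eye' in k: return np.array(k['K']),np.array(k['eye']),R.from_rotvec(k['rotation']).as_matrix() if np.size(k['rotation'])==3 else np.array(k['rotation']),k
    T=np.eye(4);T[:3,:3]=R.from_rotvec(st['tcp_rot']).as_matrix();T[:3,3]=st['position']
    T=T@np.array(k['tool_from_camera']); return np.array(k['K']),T[:3,3],T[:3,:3],k
def ray(C,u,v,z):
    K,e,M,k=C; p=np.array([[[u,v]]],float)
    d=cv2.undistortPoints(p,K,np.array(k.get('distortion',np.zeros(5)),float)).ravel()
    w=M@np.array([d[0],-d[1],-1]); return e+w*(z-e[2])/w[2]
def proj(C,P):
    K,e,M,k=C; q=M.T@(np.asarray(P,float)-e); q=K@np.array([q[0],-q[1],-q[2]]); return q[:2]/q[2]
E
python3 - <<'E'
from h import *
im=cv2.imread("pics/top0.png"); cv2.imwrite("pics/top0c.png",cv2.resize(im[140:290,130:480],None,fx=2.28,fy=2.28,interpolation=cv2.INTER_CUBIC))
print(eyes.calibration("wrist"))
C=cam("top")
for n,b,z in [("k1",[212,223,232,250],.1),("k2",[162,214,184,238],.1),("k3",[220,174,249,198],.1),("tray",[207,224,244,259],.01),("wheel",[301,147,405,247],.065),("spacer",[345,163,361,173],.085)]:
    print(n,ray(C,(b[0]+b[2])/2,(b[1]+b[3])/2,z).round(3))
C=cam("scene")
for n,b,z in [("k1",[420,192,449,241],.05),("k2",[473,201,512,245],.05),("k3",[426,258,460,297],.05),("tray",[404,216,457,248],.007),("wheel",[212,223,346,346],.065)]:
    print(n,ray(C,(b[0]+b[2])/2,(b[1]+b[3])/2,z).round(3))
E
```

```text
{'K': array([[399.95743187,   0.        , 321.3830565 ],
       [  0.        , 399.95743187, 241.35995101],
       [  0.        ,   0.        ,   1.        ]]), 'tool_from_camera': array([[-7.95718563e-04,  9.60689910e-01,  2.77622520e-01,
         6.99290048e-02],
       [ 9.99998902e-01,  1.11149520e-03, -9.80052092e-04,
        -1.20907874e-03],
       [-1.25010225e-03,  2.77621435e-01, -9.60689740e-01,
        -1.43374989e-01],
       [ 0.00000000e+00,  0.00000000e+00,  0.00000000e+00,
         1.00000000e+00]])}
k1 [0.456 0.288 0.1  ]
k2 [0.484 0.41  0.1  ]
k3 [0.582 0.258 0.1  ]
tray [0.453 0.297 0.01 ]
wheel [ 0.556 -0.038  0.065]
spacer [ 0.626 -0.038  0.085]
k1 [0.45  0.307 0.05 ]
k2 [0.486 0.425 0.05 ]
k3 [0.605 0.274 0.05 ]
tray [0.458 0.305 0.007]
wheel [ 0.584 -0.043  0.065]
```

View pics/top0c.png

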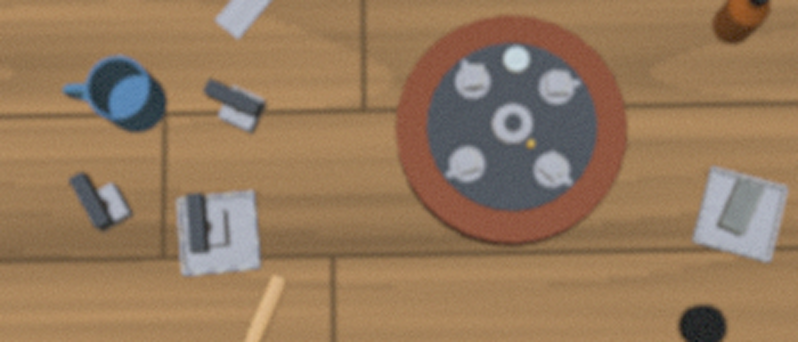

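The candidates for the key are:
- key A, in the tray, scene pixel (435,216), r≈0.54 m
- key B, right of the tray, scene pixel (492,223), r≈0.64 m
- key C, below the tray, scene pixel (442,277), r≈0.64 m

Key A is nearest to the base and stands in the tray, so I choose it.

The brass pin is at scene pixel (268,259). That makes nut 1 the upper-left one (255,247) and nut 2 the upper-right one (304,245). In the top view this is clockwise from bottom right to bottom left. The spacer (280,301) lies between nuts 3 and 4, which agrees.

Next I go above the key.

```bash
python3 -m pendant '[[-0.366,-0.231,0.03,-14,1],[-0.366,-0.231,0.03,-14,1],[-0.366,-0.231,0.03,-14,1],[-0.366,-0.231,0.03,-14,1],[-0.366,-0.231,0.03,-14,1],[-0.366,-0.231,0.03,-14,1],[-0.366,-0.231,0.03,-14,1],[-0.366,-0.231,0.03,-14,1],[-0.366,-0.231,0.03,-14,1]]'
cat >> h.py <<'E'
def look(name,labels=()):
    st=r.read_state(); f=eyes.grab_frame("wrist"); cv2.imwrite(f"pics/{name}.png",f); C=cam("wrist",st)
    print("t",round(st['clock'],2),"pos",st['position'].round(4),"rot",st['tcp_rot'].round(3),"F",st['force'].round(2),"M",st['ft_torque'].round(3),"q6",st['joint_pos'][5].round(3),"gap",round(st['finger_gap'],3))
    for n in labels: print(n,[(np.round(d["box"]).astype(int).tolist(),round(d["conf"],2)) for d in look_for(n,"wrist")][:5])
    return st,f,C
E
python3 - <<'E'
from h import *
st,f,C=look("w1",("key_grip","tray"))
E
```

```text
clock: 2.02
position: [0.449, 0.2953, 0.2012]
tcp_rot: [0.004, -3.141, -0.0]
force: [-0.1, -0.1, -0.2]
finger_gap: 0.997
gripper_force: 0.0
t 2.02 pos [0.449  0.2953 0.2012] rot [ 0.004 -3.141 -0.   ] F [-0.07 -0.13 -0.23] M [0.031 0.03  0.075] q6 -1.2 gap 0.997
key_grip [([438, 221, 540, 325], 0.94), ([248, 330, 327, 434], 0.87), ([309, 194, 366, 294], 0.76)]
tray [([268, 158, 384, 272], 0.66)]
```

View pics/w1.png

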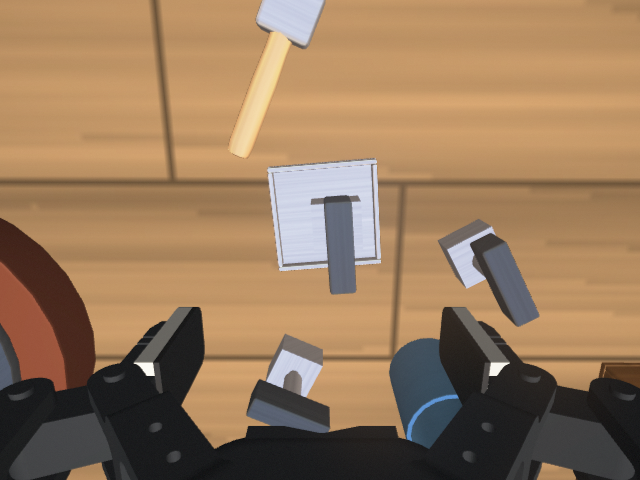

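Key A stands in the tray: its bar runs from pixel (338,197) to (342,292), and the tray corners are (268,168), (376,159), (381,264) and (279,270). Keys B (490,270) and C (288,390) stand outside the tray.

Run:
```python
from h import *
C=cam("wrist",r.read_state())
f=cv2.imread("pics/w1.png")
for p in [(326,199),(349,197),(331,293),(355,292),(337.5,199),(343,292)]: print("bar",p,ray(C,*p,.093).round(4))
for p in [(268,168),(376,159),(381,264),(279,270)]: print("tray",ray(C,*p,.014).round(4))
C=cam("top")
print("flange",ray(C,354.5,195.5,.075),"hub",ray(C,130+513/2.28,140+123/2.28,.097))
for n,p in dict(pin=(531,144),n1=(552,168),n2=(466,162),n3=(472,82),n4=(557,87)).items():
    print(n,ray(C,130+p[0]/2.28,140+p[1]/2.28,.1).round(4))
im=cv2.imread("pics/w1.png")[180:310,290:400]; g=cv2.cvtColor(im,6)
m=(g<110).astype(np.uint8); n,l,s,c=cv2.connectedComponentsWithStats(m); i=1+s[1:,4].argmax()
print(cv2.minAreaRect(cv2.findContours((l==i).astype(np.uint8),0,2)[0][0]),s[i])
```

```text
bar (326, 199) [0.4226 0.2982 0.093 ]
bar (349, 197) [0.4213 0.3128 0.093 ]
bar (331, 293) [0.4872 0.3021 0.093 ]
bar (355, 292) [0.4864 0.3185 0.093 ]
bar (337.5, 199) [0.4226 0.3055 0.093 ]
bar (343, 292) [0.4865 0.3103 0.093 ]
tray [0.4113 0.2517 0.014 ]
tray [0.4036 0.3397 0.014 ]
tray [0.4939 0.3479 0.014 ]
tray [0.4999 0.2585 0.014 ]
flange [ 0.55776633 -0.04084585  0.075     ] hub [ 0.55739576 -0.04067648  0.097     ]
pin [ 0.5334 -0.0594  0.1   ]
n1 [ 0.5067 -0.0814  0.1   ]
n2 [0.5148 0.0113 0.1   ]
n3 [0.603  0.0031 0.1   ]
n4 [ 0.5958 -0.0893  0.1   ]
((32.18022918701172, 64.23822784423828), (97.8908920288086, 64.8555679321289), 89.27477264404297) [   0   15   66   99 2623]
```

```bash
python3 -m pendant '[[-0.0055,0.0127,0.05,-4.3,1],[-0.0055,0.0127,0.09,-4.3,1],[-0.0055,0.0127,0.12,-4.3,1],[-0.0055,0.0127,0.14,-4.3,1],[-0.0055,0.0127,0.14,-4.3,0.5],[-0.0055,0.0127,0.14,-4.3,0],[-0.0055,0.0127,0.14,-4.3,0],[-0.0055,0.0127,0.14,-4.3,0],[-0.0055,0.0127,0.14,-4.3,0],[-0.0055,0.0127,0.14,-4.3,0]]'
python3 -c "
from h import *
look('w2')"
```

```text
clock: 3.42
position: [0.4553, 0.3084, 0.0618]
tcp_rot: [-0.123, 3.138, 0.001]
force: [0.4, 0.8, 2.5]
finger_gap: 0.2
gripper_force: 61.9
t 3.42 pos [0.4553 0.3084 0.0618] rot [-1.230e-01  3.138e+00  1.000e-03] F [0.35 0.78 2.49] M [0.294 0.023 0.027] q6 -1.258 gap 0.2
```

```bash
python3 -m pendant '[[0,0,-0.04,0,0],[0,0,-0.09,0,0],[0,0,-0.13,0,0],[-0.102,-0.358,-0.13,4,0],[-0.102,-0.358,-0.13,4,0],[-0.102,-0.358,-0.13,4,0],[-0.102,-0.358,-0.13,4,0],[-0.102,-0.358,-0.13,4,0],[-0.102,-0.358,-0.13,4,0],[-0.102,-0.358,-0.13,4,0],[-0.102,-0.358,-0.13,4,0],[-0.102,-0.358,-0.13,4,0]]'
python3 -c "
from h import *
look('w3',('nut1_turn','wheel','spacer'))"
```

```text
clock: 4.97
position: [0.5834, -0.0394, 0.1907]
tcp_rot: [0.016, -3.139, -0.001]
force: [0.4, -1.3, -2.4]
finger_gap: 0.201
gripper_force: 61.6
t 4.97 pos [ 0.5834 -0.0394  0.1907] rot [ 1.600e-02 -3.139e+00 -1.000e-03] F [ 0.37 -1.34 -2.42] M [0.038 0.008 0.054] q6 -1.84 gap 0.201
nut1_turn [([219, 85, 283, 152], 0.73)]
wheel [([133, 0, 514, 347], 0.73)]
spacer [([278, 230, 368, 433], 0.16)]
```

View pics/w3.png

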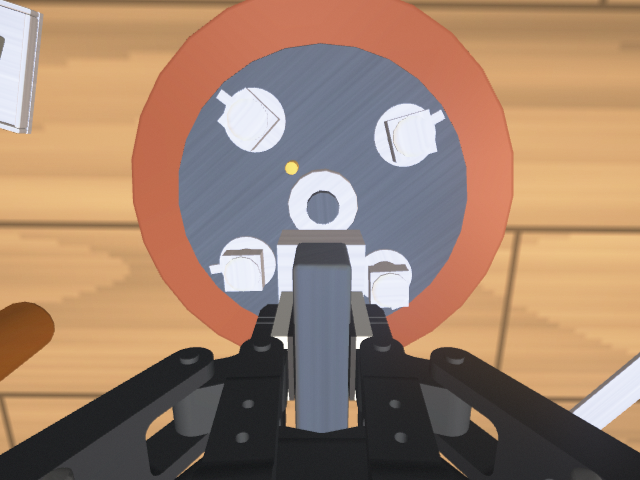

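The picture shows the flange centred near (323,190), the hub at (322,204) and the pin at (291,168). Nut 1 is at (253,120) with its tab at (221,97). Nut 2 is at (406,134) with its tab at (440,117).

Run:
```python
from h import *
from scipy.optimize import least_squares
C=cam("wrist",r.read_state()); f=cv2.imread("pics/w3.png")
h=cv2.cvtColor(f,cv2.COLOR_BGR2HSV).astype(int)
def fit(isout,z,rr,angs,c0):
    P=[]
    for a in angs:
        for q in np.arange(90,230,.5):
            u,v=c0[0]+q*np.cos(a),c0[1]+q*np.sin(a)
            if not(0<=u<640 and 0<=v<480): break
            if isout(h[int(v),int(u)]): P.append(ray(C,u,v,z)[:2]); break
    P=np.array(P); s=least_squares(lambda p:np.hypot(*(P-p[:2]).T)-p[2],[.56,-.04,rr],loss="soft_l1",f_scale=.001)
    return s.x.round(4),len(P)
red=lambda p:(p[0]<14) and p[1]>90
print("flange",fit(red,.075,.095,np.r_[np.radians(np.arange(150,391,2))],(323,190)))
print("hub",ray(C,322.5,204,.097).round(4),"pin",ray(C,291.5,168,.089).round(4))
for n,p in dict(n1=(254,120),n2=(406,134),n1tab=(221,97),n2tab=(441,116)).items(): print(n,[ray(C,*p,z)[:2].round(4) for z in (.077,.09)])
a=cv2.resize(f[75:165,200:300],None,fx=4,fy=4,interpolation=2);b=cv2.resize(f[85:175,360:460],None,fx=4,fy=4,interpolation=2)
cv2.imwrite("pics/z3.png",np.hstack([a,b]))
```

```text
flange (array([ 0.5622, -0.0399,  0.0947]), 121)
hub [ 0.5594 -0.0403  0.097 ] pin [ 0.5389 -0.0593  0.089 ]
n1 [array([ 0.5111, -0.083 ]), array([ 0.5112, -0.0809])]
n2 [array([0.5185, 0.0114]), array([0.5183, 0.0087])]
n1tab [array([ 0.4979, -0.1025]), array([ 0.4987, -0.0994])]
n2tab [array([0.5076, 0.0322]), array([0.5079, 0.0285])]
```

View pics/z3.png

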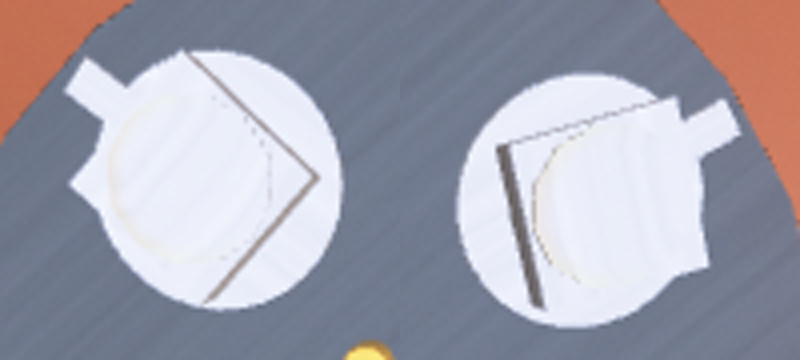

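```bash
cat >> h.py <<'E'
def toolpx(P):
    k=eyes.calibration("wrist"); T=np.array(k['tool_from_camera']); return proj((np.array(k['K']),T[:3,3],T[:3,:3],k),P)
E
python3 - <<'E'
from h import *
for n,P in dict(barL=(.032,-.009,-.032),barR=(.032,.009,-.032),topL=(.02,-.02,.03),topR=(.02,.02,.03),moL=(.02,-.02,.058),moR=(.02,.02,.058)).items(): print(n,toolpx(P).round(1))
f=cv2.imread("pics/w3.png"); g=cv2.cvtColor(f,6)
print("col322",g[224:275,340].tolist()); print("row237",g[237,265:380].tolist()); print("row250",g[250,265:380:1].tolist()); print("row275",g[275,285:360].tolist())
E
```

```text
barL [294.9 261.1]
barR [356.1 261. ]
topL [279.6 241.6]
topR [368.2 241.5]
moL [284.9 226.6]
moR [362.1 226.5]
col322 [241, 242, 242, 241, 237, 210, 127, 127, 128, 129, 126, 125, 126, 131, 130, 128, 125, 123, 109, 74, 74, 75, 74, 75, 74, 73, 75, 74, 73, 74, 75, 74, 74, 75, 74, 74, 74, 74, 73, 78, 92, 104, 115, 117, 119, 120, 121, 122, 121, 122, 121]
row237 [121, 120, 121, 122, 123, 124, 122, 122, 126, 126, 130, 125, 124, 122, 125, 128, 130, 129, 128, 129, 129, 129, 129, 130, 129, 129, 130, 128, 130, 130, 130, 129, 130, 129, 130, 129, 130, 130, 130, 131, 130, 131, 131, 130, 130, 130, 130, 131, 131, 131, 130, 130, 128, 130, 130, 131, 130, 129, 131, 129, 131, 130, 130, 130, 131, 131, 131, 131, 130, 130, 131, 130, 131, 130, 131, 131, 130, 130, 131, 131, 130, 130, 131, 132, 130, 131, 131, 130, 132, 130, 130, 130, 131, 131, 131, 131, 131, 128, 124, 125, 126, 126, 126, 124, 125, 125, 123, 124, 125, 124, 125, 123, 125, 124, 123]
row250 [242, 242, 242, 241, 242, 240, 210, 130, 119, 120, 122, 140, 222, 238, 238, 238, 239, 239, 238, 238, 238, 238, 238, 238, 238, 239, 238, 238, 238, 238, 228, 66, 69, 70, 70, 70, 71, 71, 71, 72, 72, 70, 71, 72, 74, 74, 73, 74, 74, 74, 72, 73, 74, 71, 73, 72, 73, 74, 74, 76, 74, 73, 74, 73, 73, 73, 73, 73, 71, 73, 73, 72, 74, 74, 75, 75, 74, 75, 74, 77, 79, 94, 175, 237, 237, 237, 237, 237, 237, 237, 237, 237, 237, 237, 237, 237, 237, 237, 237, 234, 179, 123, 124, 123, 124, 123, 123, 121, 122, 124, 138, 141, 157, 177, 205]
row275 [238, 238, 238, 238, 239, 238, 233, 148, 89, 111, 112, 113, 117, 118, 119, 121, 122, 123, 123, 122, 123, 122, 123, 122, 122, 122, 121, 120, 119, 120, 121, 122, 121, 123, 122, 121, 120, 120, 120, 120, 119, 120, 121, 119, 122, 123, 123, 124, 125, 124, 121, 123, 121, 122, 121, 121, 122, 122, 122, 122, 122, 122, 122, 121, 120, 115, 150, 236, 237, 236, 236, 236, 236, 236, 236]
```

```bash
python3 -m pendant '[[0.037,-0.0207,0,10,0],[0.074,-0.0414,0,20,0],[0.074,-0.0414,0,30,0],[0.074,-0.0414,0.008,41.6,0],[0.074,-0.0414,0.016,41.6,0],[0.074,-0.0414,0.016,41.6,0],[0.074,-0.0414,0.016,41.6,0]]'
python3 -m pendant '[[0,0,0.003,0,0],[0,0,0.006,0,0],[0,0,0.006,0,0]]'
python3 -c "
from h import *
look('w4')"
```

```text
clock: 6.05
position: [0.5112, -0.0827, 0.1753]
tcp_rot: [1.1, 2.943, -0.0]
force: [1.2, 0.4, -2.2]
finger_gap: 0.198
gripper_force: 61.5
clock: 6.42
position: [0.5108, -0.0828, 0.169]
tcp_rot: [-1.102, -2.941, 0.0]
force: [-0.3, -0.4, -2.1]
finger_gap: 0.201
gripper_force: 61.5
t 6.42 pos [ 0.5108 -0.0828  0.169 ] rot [-1.102 -2.941  0.   ] F [-0.33 -0.43 -2.14] M [-0.03   0.019 -0.064] q6 -1.231 gap 0.201
```

View pics/w4.png

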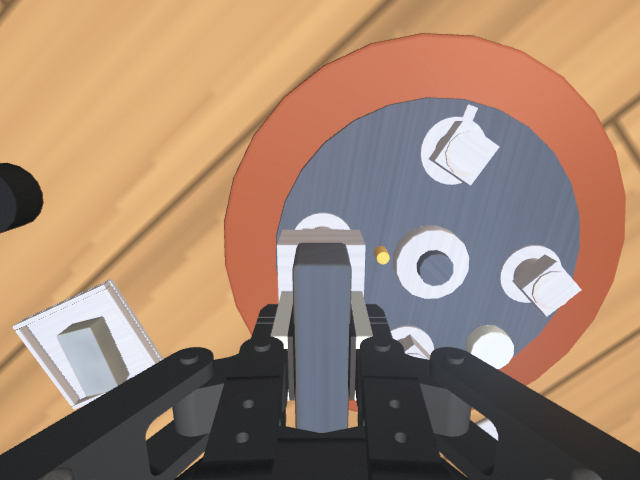

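The key sits over nut 1's washer (arc centred at x≈322, socket at 321), with the pin to its right at (383,257) and clear. I shift by about 1.5 mm and feel downward.

```bash
cat > s.py <<'E'
from h import *
s=r.read_state(); x=R.from_rotvec(s['tcp_rot']).as_matrix()[:,0]
print("pos",(s['position']*1000).round(1),"yawx",round(np.degrees(np.arctan2(x[1],x[0]))%360,1),"F",s['force'].round(2),"M",s['ft_torque'].round(3),"q6",s['joint_pos'][5].round(3))
E
python3 -m pendant '[[0.0013,0.0008,0.002,0,0],[0.0013,0.0008,0.004,0,0],[0.0013,0.0008,0.004,0,0]]' >/dev/null; python3 s.py
python3 -m pendant '[[0,0,0.002,0,0],[0,0,0.004,0,0],[0,0,0.004,0,0]]' >/dev/null; python3 s.py
```

```text
pos [510.4 -81.4 165.1] yawx 138.9 F [-0.09  0.15 -1.49] M [-0.035 -0.022  0.034] q6 -1.228
pos [510.4 -81.4 161.1] yawx 138.9 F [-0.22 -0.16 -2.34] M [0.012 0.002 0.033] q6 -1.228
```

```bash
python3 -m pendant '[[0,0,0.002,0,0],[0,0,0.003,0,0],[0,0,0.003,0,0]]' >/dev/null; python3 s.py
```

```text
pos [510.5 -81.4 158.2] yawx 138.9 F [ 0.15  0.63 -2.99] M [-0.091  0.051 -0.033] q6 -1.228
```

```bash
python3 -m pendant '[[0,0,0.002,0,0],[0,0,0.003,0,0],[0,0,0.003,0,0]]' >/dev/null; python3 s.py
```

```text
pos [510.4 -81.4 155.2] yawx 138.9 F [ 0.18  0.65 -3.24] M [ 0.019 -0.016  0.004] q6 -1.228
```

```bash
python3 -m pendant '[[0,0,0.001,0,0],[0,0,0.002,0,0],[0,0,0.002,0,0]]' >/dev/null; python3 s.py
```

```text
pos [510.5 -81.4 153.2] yawx 138.9 F [-0.98  1.21 -2.68] M [-0.055 -0.001 -0.004] q6 -1.228
```

```bash
python3 -m pendant '[[0,0,0.002,0,0],[0,0,0.003,0,0],[0,0,0.003,0,0]]' >/dev/null; python3 s.py
```

```text
pos [510.4 -81.4 150.2] yawx 138.9 F [ 0.63 -0.21 -2.86] M [ 0.038 -0.063  0.039] q6 -1.228
```

```bash
python3 -m pendant '[[0,0,0.002,0,0],[0,0,0.003,0,0],[0,0,0.003,0,0]]' >/dev/null; python3 s.py
```

```text
pos [510.4 -81.4 147.2] yawx 138.9 F [ 0.65 -0.19 -1.27] M [-0.066 -0.021 -0.035] q6 -1.228
```

```bash
python3 -m pendant '[[0,0,0.001,0,0],[0,0,0.002,0,0],[0,0,0.002,0,0]]' >/dev/null; python3 s.py; python3 -c "
from h import *
look('w5')"
```

```text
pos [510.5 -81.4 145.2] yawx 138.9 F [-0.05 -0.25 -2.42] M [-0.068  0.03   0.007] q6 -1.228
t 9.47 pos [ 0.5105 -0.0814  0.1452] rot [-1.103 -2.942  0.   ] F [-0.05 -0.25 -2.42] M [-0.068  0.03   0.007] q6 -1.228 gap 0.196
```

View pics/w5.png

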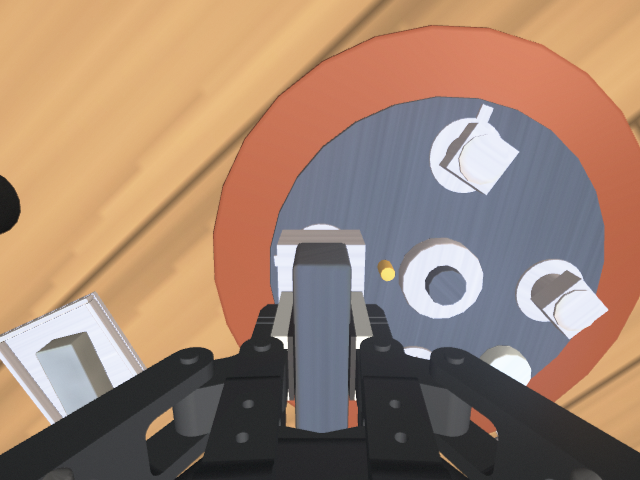

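The key is over nut 1 (mouth about 12 mm above the flange, no resistance), and the tab is just visible at (276,260). I turn 100° and then check the tab.

```bash
python3 -m pendant '[[0,0,0,8,0],[0,0,0,16,0],[0,0,0,24,0],[0,0,0,32,0],[0,0,0,40,0],[0,0,0,48,0]]' >/dev/null; python3 s.py
python3 -m pendant '[[0,0,0,8,0],[0,0,0,16,0],[0,0,0,24,0],[0,0,0,32,0],[0,0,0,42,0],[0,0,0,52,0],[0,0,0,52,0]]' >/dev/null; python3 s.py
```

```text
pos [510.2 -80.8 145.2] yawx 90.6 F [ 0.12  2.46 -3.14] M [ 0.324 -0.055  0.061] q6 -0.386
pos [510.8 -81.3 145.3] yawx 39.0 F [ 0.68 -0.06 -2.95] M [ 0.092 -0.121  0.009] q6 0.515
```

```bash
python3 -m pendant '[[0,0,-0.015,0,0],[0,0,-0.045,0,0],[-0.04,0,-0.045,0,0],[-0.072,0,-0.045,0,0],[-0.072,0,-0.045,0,0],[-0.072,0,-0.045,0,0]]' >/dev/null; python3 s.py
python3 - <<'E'
from h import *
st,f,C=look("w6")
for n,P in dict(n1=(.511,-.0828,.077),n2=(.5185,.0103,.077)).items(): print(n,proj(C,P).round(1))
u,v=proj(C,(.511,-.0828,.077)).astype(int)
print(u-75,v-75)
cv2.imwrite("pics/z6.png",cv2.resize(f[max(v-60,0):v+60,max(u-80,0):u+80],None,fx=4,fy=4,interpolation=2)); print(max(u-80,0),max(v-60,0))
E
```

```text
pos [ 455.  -126.9  191.1] yawx 38.9 F [ 0.23  0.42 -1.88] M [ 0.018 -0.026 -0.017] q6 0.382
t 11.9 pos [ 0.455  -0.1269  0.1911] rot [2.961e+00 1.046e+00 2.000e-03] F [ 0.23  0.42 -1.88] M [ 0.018 -0.026 -0.017] q6 0.382 gap 0.209
n1 [321. 124.]
n2 [202.8   7.2]
245 49
240 64
```

View pics/z6.png

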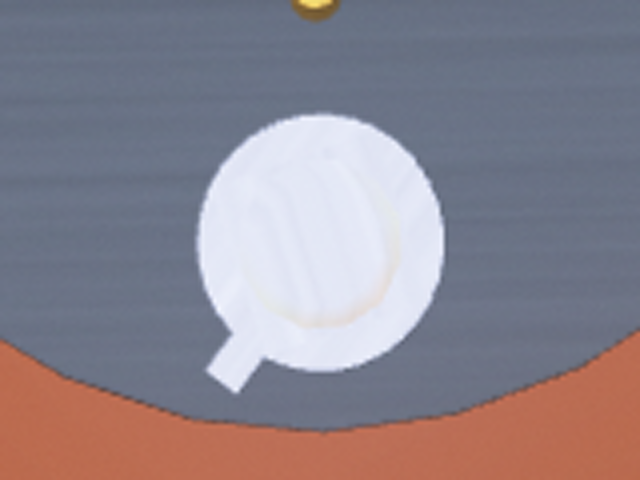

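The washer is centred at (320,124.5), as predicted, and its tab is at (299,156).

Run:
```python
from h import *
C=cam("wrist",r.read_state()); 
c=ray(C,320.25,124.5,.077);t=ray(C,299,155.75,.077); a1=np.degrees(np.arctan2(*(t-c)[1::-1]))%360
K=None
class S(dict):pass
st={'position':np.array([.5834,-.0394,.1907]),'tcp_rot':np.array([.016,-3.139,-.001])}
C=cam("wrist",st)
def px(x,y): return 200+x/4,75+y/4
c0=ray(C,*px(212,180),.077);t0=ray(C,*px(95,90),.077); a0=np.degrees(np.arctan2(*(t0-c0)[1::-1]))%360
def p2(x,y): return 360+(x-400)/4,85+y/4
c2=ray(C,*p2(580,200),.077);t2=ray(C,*p2(715,127),.077); a2=np.degrees(np.arctan2(*(t2-c2)[1::-1]))%360
print(c,c0,c2,"radius",np.linalg.norm(t-c),np.linalg.norm(t0-c0),np.linalg.norm(t2-c2),a0,a1,"turned",(a0-a1)%360,"tab2",a2)
```

```text
[ 0.5106745 -0.0823909  0.077    ] [ 0.50996819 -0.0811905   0.077     ] [0.5180085  0.01296781 0.077     ] radius 0.023193980504903063 0.021544127315424128 0.022841751407334854 233.2127807222322 183.5607073391431 turned 49.65207338308909 tab2 118.85585283473134
```

Nut 1 has turned about 50°, so 40° remain. I return backed off by 8° and re-engage.

```bash
python3 -m pendant '[[0.04,0,0,-8,0],[0.072,0,0,-8,0],[0.072,0,0.01,-8,0],[0.072,0,0.02,-8,0],[0.072,0,0.023,-8,0],[0.072,0,0.026,-8,0],[0.072,0,0.026,-8,0]]' >/dev/null; python3 s.py
python3 -m pendant '[[0,0,0.002,0,0],[0,0,0.004,0,0],[0,0,0.004,0,0]]' >/dev/null; python3 s.py
```

```text
pos [510.2 -81.8 164.2] yawx 46.9 F [-0.29 -0.03 -1.3 ] M [ 0.008 -0.011  0.011] q6 0.378
pos [510.4 -81.4 160.3] yawx 46.9 F [ 0.17 -0.2  -2.82] M [-0.026 -0.018  0.033] q6 0.378
```

```bash
python3 -m pendant '[[0,0,0.002,0,0],[0,0,0.004,0,0],[0,0,0.004,0,0]]' >/dev/null; python3 s.py
```

```text
pos [510.4 -81.3 156.1] yawx 46.9 F [-0.89 -0.03 -2.07] M [-0.004 -0.025  0.027] q6 0.378
```

```bash
python3 -m pendant '[[0,0,0.002,0,0],[0,0,0.004,0,0],[0,0,0.004,0,0]]' >/dev/null; python3 s.py
```

```text
pos [510.3 -81.4 152.1] yawx 46.9 F [-0.11  0.36 -1.81] M [-0.01   0.007 -0.058] q6 0.378
```

```bash
python3 -m pendant '[[0,0,0.002,0,0],[0,0,0.004,0,0],[0,0,0.007,0,0],[0,0,0.007,0,0]]' >/dev/null; python3 s.py
```

```text
pos [510.3 -81.4 145. ] yawx 46.9 F [ 0.5  -0.96 -2.82] M [0.024 0.022 0.026] q6 0.378
```

```bash
python3 -m pendant '[[0,0,0,8,0],[0,0,0,16,0],[0,0,0,24,0],[0,0,0,32,0],[0,0,0,40,0],[0,0,0,48,0],[0,0,0,48,0]]' >/dev/null; python3 s.py
python3 -m pendant '[[0,0,-0.015,0,0],[0,0,-0.045,0,0],[-0.04,0,-0.045,0,0],[-0.072,0,-0.045,0,0],[-0.072,0,-0.045,0,0],[-0.072,0,-0.045,0,0]]' >/dev/null; python3 s.py
python3 - <<'E'
from h import *
st,f,C=look("w7")
u,v=proj(C,(.511,-.0828,.077)).astype(int);print(u,v)
a,b=max(u-80,0),max(v-60,0)
cv2.imwrite("pics/z7.png",cv2.resize(f[b:v+60,a:u+80],None,fx=4,fy=4,interpolation=2)); print(a,b)
# tab angle: bright mask on flange, farthest points
h=cv2.cvtColor(f,cv2.COLOR_BGR2GRAY)[b:v+60,a:u+80]>190
n,l,s,c=cv2.connectedComponentsWithStats(h.astype(np.uint8)); i=l[v-b,u-a]; ys,xs=np.nonzero(l==i)
P=np.array([ray(C,x+a,y+b,.077)[:2] for x,y in zip(xs,ys)])
c=np.array([.5108,-.0825]); d=P-c; m=np.hypot(*d.T)>.0205
print(m.sum(),np.degrees(np.arctan2(*d[m].mean(0)[::-1]))%360)
E
```

```text
pos [510.8 -81.7 145.3] yawx 359.0 F [ 0.49 -0.86 -2.93] M [-0.2   -0.026  0.057] q6 1.214
pos [439.6 -80.4 191.3] yawx 358.9 F [ 0.78 -0.35 -2.45] M [-0.045 -0.002 -0.021] q6 1.157
t 16.07 pos [ 0.4396 -0.0804  0.1913] rot [ 3.141 -0.029  0.004] F [ 0.78 -0.35 -2.45] M [-0.045 -0.002 -0.021] q6 1.157 gap 0.2
321 125
241 65
93 142.79992594662343
```

View pics/z7.png

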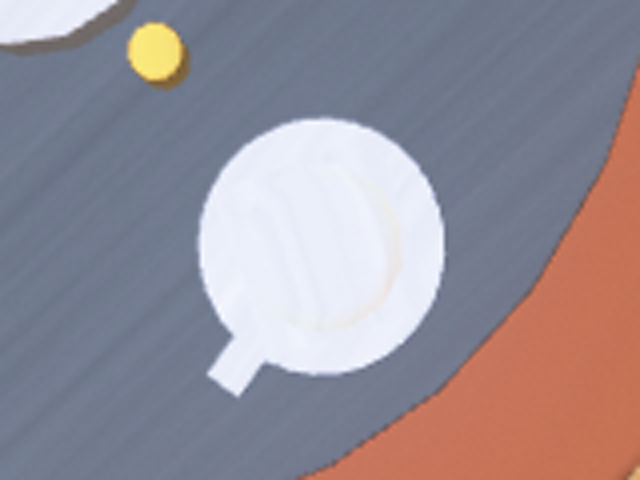

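Nut 1 reads 90.4° (tab at 142.8° against 233.2° at the start). Now I rewind the wrist and go above nut 2.

```bash
python3 -m pendant '[[0.0383,-0.047,0,-10,0],[0.0766,-0.0939,0,-20,0],[0.0766,-0.0939,0,-30,0],[0.0766,-0.0939,0,-40,0],[0.0766,-0.0939,0,-50,0],[0.0766,-0.0939,0,-60,0],[0.0766,-0.0939,0,-70,0],[0.0766,-0.0939,0,-80,0],[0.0766,-0.0939,0,-90,0],[0.0766,-0.0939,0,-100,0],[0.0766,-0.0939,0,-100,0]]' >/dev/null; python3 s.py
python3 -m pendant '[[0,0,0,-10,0],[0,0,0,-20,0],[0,0,0,-30,0],[0,0,0,-40,0],[0,0,0,-50,0],[0,0,0,-60,0],[0,0,0,-70,0],[0,0,0,-80,0],[0,0,0,-90,0],[0,0,0,-95.2,0],[0,0,0.008,-95.2,0],[0,0,0.016,-95.2,0]]' >/dev/null; python3 s.py
```

```text
pos [517.9  12.5 190.3] yawx 98.8 F [-0.06 -0.14 -1.78] M [ 0.036  0.013 -0.016] q6 -0.346
pos [517.   12.4 173.7] yawx 194.0 F [-0.64 -0.22 -2.39] M [0.003 0.03  0.014] q6 -2.007
```

```bash
python3 -m pendant '[[-0.0009,-0.0006,0.003,0,0],[-0.0009,-0.0006,0.006,0,0],[-0.0009,-0.0006,0.008,0,0],[-0.0009,-0.0006,0.008,0,0]]' >/dev/null; python3 s.py
python3 -m pendant '[[0,0,0.002,0,0],[0,0,0.004,0,0],[0,0,0.004,0,0]]' >/dev/null; python3 s.py
```

```text
pos [517.9  12.  166.2] yawx 194.1 F [-1.02  0.16 -2.51] M [ 0.027  0.005 -0.054] q6 -2.01
pos [517.8  12.  162.2] yawx 194.1 F [ 0.39 -0.83 -2.16] M [0.043 0.028 0.019] q6 -2.01
```

```bash
python3 -m pendant '[[0,0,0.002,0,0],[0,0,0.004,0,0],[0,0,0.004,0,0]]' >/dev/null; python3 s.py
```

```text
pos [517.8  12.  158.1] yawx 194.1 F [-0.18  0.05 -1.66] M [-0.028  0.033 -0.025] q6 -2.01
```

```bash
python3 -m pendant '[[0,0,0.002,0,0],[0,0,0.003,0,0],[0,0,0.003,0,0]]' >/dev/null; python3 s.py
```

```text
pos [517.8  12.1 155.2] yawx 194.1 F [-1.22  0.14 -2.28] M [-0.007  0.014  0.017] q6 -2.01
```

```bash
python3 -m pendant '[[0,0,0.002,0,0],[0,0,0.003,0,0],[0,0,0.003,0,0]]' >/dev/null; python3 s.py
```

```text
pos [517.9  12.  152.2] yawx 194.1 F [-0.37 -0.65 -2.02] M [-0.014 -0.01   0.023] q6 -2.01
```

```bash
python3 -m pendant '[[0,0,0.002,0,0],[0,0,0.003,0,0],[0,0,0.003,0,0]]' >/dev/null; python3 s.py
```

```text
pos [517.8  12.  149.2] yawx 194.1 F [-0.69  0.09 -2.09] M [ 0.01   0.015 -0.026] q6 -2.01
```

```bash
python3 -m pendant '[[0,0,0.002,0,0],[0,0,0.004,0,0],[0,0,0.004,0,0]]' >/dev/null; python3 s.py
```

```text
pos [517.8  12.  145.1] yawx 194.1 F [ 0.61 -0.72 -1.63] M [ 0.008  0.007 -0.01 ] q6 -2.01
```

Engaged on nut 2. I turn 180° first (the thread follows by 130–160°), then check the tab.

```bash
python3 -m pendant '[[0,0,0,8,0],[0,0,0,16,0],[0,0,0,24,0],[0,0,0,32,0],[0,0,0,40,0],[0,0,0,48,0],[0,0,0,56,0],[0,0,0,64,0],[0,0,0,72,0],[0,0,0,81,0],[0,0,0,90,0],[0,0,0,90,0]]' >/dev/null; python3 s.py
```

```text
pos [517.9  12.4 145.2] yawx 104.2 F [ 0.3   1.32 -2.39] M [ 0.334 -0.086 -0.007] q6 -0.441
```

```bash
python3 -m pendant '[[0,0,0,8,0],[0,0,0,16,0],[0,0,0,24,0],[0,0,0,32,0],[0,0,0,40,0],[0,0,0,48,0],[0,0,0,56,0],[0,0,0,64,0],[0,0,0,72,0],[0,0,0,81,0],[0,0,0,90,0],[0,0,0,90,0]]' >/dev/null; python3 s.py
python3 -m pendant '[[0,0,-0.015,0,0],[0,0,-0.045,0,0],[-0.04,0,-0.045,0,0],[-0.072,0,-0.045,0,0],[-0.072,0,-0.045,0,0],[-0.072,0,-0.045,0,0]]' >/dev/null; python3 s.py
cat > tab2.py <<'E'
from h import *
import sys
st,f,C=look(sys.argv[1])
u,v=proj(C,(.5185,.0105,.077)).astype(int)
a,b=max(u-80,0),max(v-60,0)
cv2.imwrite(f"pics/z_{sys.argv[1]}.png",cv2.resize(f[b:v+60,a:u+80],None,fx=4,fy=4,interpolation=2)); print(u,v,a,b)
h=cv2.cvtColor(f,cv2.COLOR_BGR2GRAY)[b:v+60,a:u+80]>190
n,l,s,c=cv2.connectedComponentsWithStats(h.astype(np.uint8)); i=l[v-b,u-a]; ys,xs=np.nonzero(l==i)
P=np.array([ray(C,x+a,y+b,.077)[:2] for x,y in zip(xs,ys)])
c=(P.max(0)+P.min(0))/2; (cx,cy)=np.median(P,0); c=np.array([cx,cy])
for _ in range(5):
    m=np.hypot(*(P-c).T)<.0195; c=P[m].mean(0)
d=P-c; m=np.hypot(*d.T)>.0205
print("c",c,m.sum(),np.degrees(np.arctan2(*d[m].mean(0)[::-1]))%360)
E
python3 tab2.py w8
```

```text
pos [518.6  11.6 145.5] yawx 14.3 F [ 0.84 -1.07 -2.55] M [-0.225 -0.257  0.028] q6 1.128
pos [449.   -5.6 191.2] yawx 14.2 F [ 0.56 -0.44 -2.5 ] M [-0.014 -0.031  0.011] q6 1.061
t 25.5 pos [ 0.449  -0.0056  0.1912] rot [3.117e+00 3.870e-01 3.000e-03] F [ 0.56 -0.44 -2.5 ] M [-0.014 -0.031  0.011] q6 1.061 gap 0.203
321 124 241 64
c [0.51853171 0.01055246] 91 336.806999656803
```

View pics/z_w8.png

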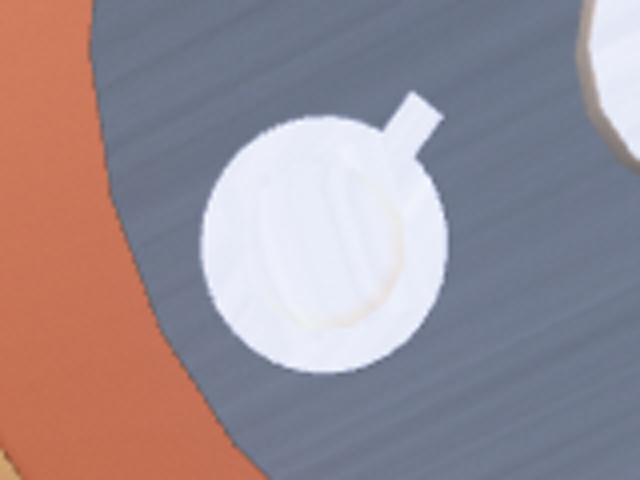

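Nut 2 has turned about 142.5°, so 37.5° remain. I re-engage the same way.

```bash
python3 -m pendant '[[0.04,0,0,-8,0],[0.072,0,0,-8,0],[0.072,0,0.01,-8,0],[0.072,0,0.02,-8,0],[0.072,0,0.023,-8,0],[0.072,0,0.026,-8,0],[0.072,0,0.026,-8,0]]' >/dev/null; python3 s.py
python3 -m pendant '[[0,0,0.002,0,0],[0,0,0.004,0,0],[0,0,0.004,0,0]]' >/dev/null; python3 s.py
```

```text
pos [517.6  11.9 164.3] yawx 22.1 F [ 0.42 -0.48 -2.23] M [-0.002 -0.065 -0.006] q6 0.992
pos [517.8  12.  160.2] yawx 22.1 F [ 0.29 -0.78 -2.19] M [0.01  0.017 0.016] q6 0.992
```

```bash
python3 -m pendant '[[0,0,0.002,0,0],[0,0,0.004,0,0],[0,0,0.004,0,0]]' >/dev/null; python3 s.py
```

```text
pos [517.8  12.  156.1] yawx 22.1 F [ 0.17  0.62 -2.22] M [ 0.003 -0.051 -0.04 ] q6 0.992
```

```bash
python3 -m pendant '[[0,0,0.002,0,0],[0,0,0.004,0,0],[0,0,0.004,0,0]]' >/dev/null; python3 s.py
```

```text
pos [517.8  12.  152.1] yawx 22.1 F [-0.68 -0.58 -2.42] M [-0.002 -0.017 -0.017] q6 0.992
```

```bash
python3 -m pendant '[[0,0,0.002,0,0],[0,0,0.004,0,0],[0,0,0.007,0,0],[0,0,0.007,0,0]]' >/dev/null; python3 s.py
```

```text
pos [517.8  12.  145. ] yawx 22.1 F [-0.18  0.12 -2.26] M [-0.006 -0.05   0.045] q6 0.992
```

```bash
python3 -m pendant '[[0,0,0,8,0],[0,0,0,16,0],[0,0,0,24,0],[0,0,0,32,0],[0,0,0,40,0],[0,0,0,45.5,0],[0,0,0,45.5,0]]' >/dev/null; python3 s.py
python3 -m pendant '[[0,0,-0.015,0,0],[0,0,-0.045,0,0],[-0.04,0,-0.045,0,0],[-0.072,0,-0.045,0,0],[-0.072,0,-0.045,0,0],[-0.072,0,-0.045,0,0]]' >/dev/null; python3 s.py
python3 tab2.py w9
```

```text
pos [518.5  11.2 145.5] yawx 336.7 F [-1.16 -3.13 -1.58] M [-0.677 -0.101  0.048] q6 1.785
pos [452.9  40.8 191.2] yawx 336.6 F [ 0.76  1.21 -2.39] M [-0.051 -0.034 -0.021] q6 1.821
t 29.68 pos [0.4529 0.0408 0.1912] rot [-3.076  0.636 -0.004] F [ 0.76  1.21 -2.39] M [-0.051 -0.034 -0.021] q6 1.821 gap 0.202
323 124 243 64
c [0.51847682 0.01034197] 91 299.3318865570973
```

Nut 2 reads 180.4−0.8 ≈ 179.6°. Now I carry the key back above the tray.

```bash
python3 -m pendant '[[-0.025,-0.06,0,-8,0],[-0.05,-0.12,0,-16,0],[-0.075,-0.18,0,-24,0],[-0.1031,-0.24,0,-28,0],[-0.1031,-0.24,0.04,-28,0],[-0.1031,-0.24,0.08,-28,0],[-0.1031,-0.24,0.1,-28,0],[-0.1031,-0.24,0.1,-28,0],[-0.1031,-0.24,0.1,-28,0]]' >/dev/null; python3 s.py
python3 -c "
from h import *
look('w10')"
```

```text
pos [453.9 302.1  90.9] yawx 4.6 F [ 0.02  0.09 -1.97] M [-0.056 -0.025 -0.009] q6 1.873
t 30.85 pos [0.4539 0.3021 0.0909] rot [-3.138e+00 -1.250e-01 -3.000e-03] F [ 0.02  0.09 -1.97] M [-0.056 -0.025 -0.009] q6 1.873 gap 0.2
```

View pics/w10.png

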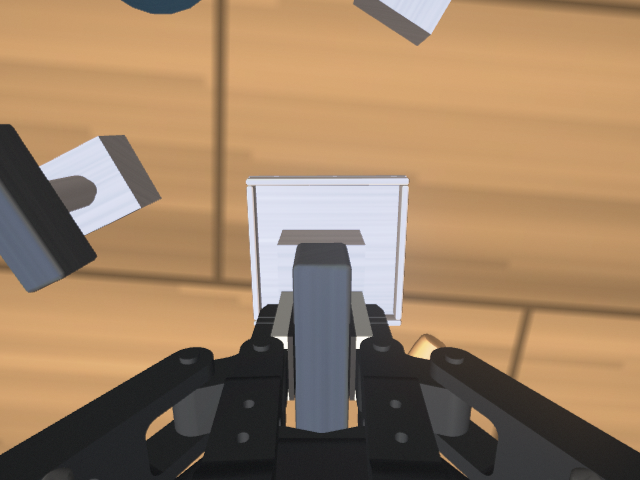

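The key is over the tray: the tray spans pixels 247–408 and the socket is at 278–365. I lower it now.

```bash
python3 -m pendant '[[0,0,0.01,0,0],[0,0,0.018,0,0],[0,0,0.024,0,0],[0,0,0.0275,0,0],[0,0,0.0275,0,0]]' >/dev/null; python3 s.py
python3 -m pendant '[[0,0,0.001,0,0],[0,0,0.001,0,0]]' >/dev/null; python3 s.py
```

```text
pos [452.4 301.8  62.7] yawx 4.6 F [-0.37  0.28 -1.8 ] M [ 0.007 -0.026 -0.026] q6 1.873
pos [452.7 301.9  62.2] yawx 4.6 F [-0.44 -0.5   1.82] M [-0.111  0.142 -0.011] q6 1.873
```

```bash
python3 -m pendant '[[0,0,0,0,0.5],[0,0,0,0,1],[0,0,0,0,1],[0,0,0,0,1],[0,0,0,0,1],[0,0,0,0,1]]'; 
python3 -m pendant '[[0,0,-0.02,0,1],[0,0,-0.05,0,1],[0,0,-0.1,0,1],[0,0,-0.14,0,1],[0,0,-0.14,0,1],[0,0,-0.14,0,1]]'; 
python3 -c "
from h import *
look('w11',('key_grip','tray'))
eyes.grab_frame('scene'); cv2.imwrite('pics/s2.png',cv2.resize(eyes.grab_frame('scene')[150:390,80:530],None,fx=1.7,fy=1.7))"
```

```text
clock: 32.52
position: [0.4525, 0.3018, 0.0618]
tcp_rot: [3.139, 0.126, -0.0]
force: [0.6, -0.1, 0.3]
finger_gap: 1.003
gripper_force: 0.0
clock: 33.28
position: [0.4519, 0.3016, 0.2014]
tcp_rot: [3.139, 0.126, -0.002]
force: [-0.5, 0.7, 0.5]
finger_gap: 0.999
gripper_force: 0.0
t 33.27 pos [0.4519 0.3016 0.2014] rot [ 3.139e+00  1.260e-01 -2.000e-03] F [-0.46  0.7   0.54] M [ 0.076 -0.009 -0.018] q6 1.873 gap 0.999
key_grip [([344, 0, 451, 69], 0.8), ([293, 183, 350, 282], 0.61), ([92, 124, 209, 223], 0.58)]
tray [([271, 156, 382, 265], 0.82)]
```

View pics/w11.png

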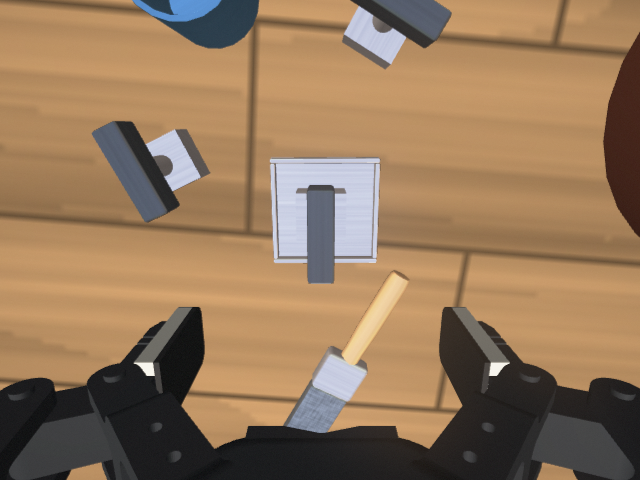

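The key stands upright and released, in the middle of the tray (bar from pixel (320,187) to (321,282)). The gripper is clear of it.

```bash
python3 -c "
from workcell import r
print(r.close_job())"
```

```text
the job is handed in; nothing more can be done
None
```

The job is handed in, with no verdict returned: by its tab, nut 1 turned about 90° past its bite, then nut 2 about 180°, and the key stands upright and released in its tray.

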